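# Slide a lens kit into its assembly lane in build order

## Robot

A 7-joint arm with a two-finger parallel gripper is mounted at the origin on a cart in front of the work surface, level with it; the furniture and walls round the work are solid. World frame = base frame: x ahead of the robot, y to its left, z up, the work surface at z = 0. Lengths are in m, angles in rad, forces in N, time in s.
With the tool pointing down it reaches from about 0.4 to 0.875 m from the base axis. Payload 19.3 kg.
Tool frame: the origin (TCP) lies at the centre of the arm's flange, where the gripper is bolted on; the fingertips stand 173 mm ahead of it and the grasp point (between the pads) lies 155 mm ahead of it; z points along the fingers, y is the line along which they close (so a half turn about z gives the same grasp; the last joint's range is limited). The gripper opens to 85 mm and grips with 20 to 120 N. Pads are 22 mm wide; open, the fingers measure 114 mm over their backs; the gripper's body (76 mm by 85 mm) begins 54 mm behind the grasp point. The pads swing forward as they close: fully open they stand 13 mm farther back than shut.
Start: joints at [-1.305, 0.521, -0.036, 1.599, 0.021, 1.021, -0.113], TCP at [0.206, 0.59, 0.405] pointing down, gripper open.
Joint ranges: [-2.91, 2.91], [-0.3, 2.13], [-1.5, 1.42], [0.17, 2.43], [-1.26, 4.41], [0.16, 1.93], [-2.52, 2.52]. Speed limits (rad/s): [1.89, 1.89, 2.39, 2.39, 3.01, 3.01, 3.01].

## Interface

Orientations are given as [roll, pitch, yaw] about the fixed x, y, z axes, in that order (R = Rz(yaw) Ry(pitch) Rx(roll)).
In Python, from workcell import bot, imaging, job gives the robot as it stands.
- The arm moves only by the tool carry_out, never from a script. Its argument "targets" is a list of rows, each a list of 3 entries, a list of its own where there are three numbers: the shift along the tool's x, y, z in units of 0.25 m (1.0 is 0.25 m), then the turn, a rotation vector about the tool's x, y, z in units of 180 degrees (1.0 is 180 degrees), then the opening, from 0 (shut) to 1 (fully open). In form: [[[tx, ty, tz], [wx, wy, wz], jaw], ...]. A call has 1 to 8 rows; each row shifts and turns the commanded pose from where the row before left it, along the tool's axes as they then stand; what a row does not reach is not made up. A row lasts 1/8 s, in which the tool goes at most 62.5 mm and 10.7 degrees, less where a joint would pass 70% of its speed; a pose out of reach is approached as far as the arm can. A call with a number of a shift or a turn outside -1 to 1 is refused whole. A call with a gripper value outside its range is refused whole. The fingers move at their own pace and stop on an object; "force" is the grip in N (left out, the last holds). Time passes only in rows, so rows that do not move let the fingers close. It gives the time, the measured TCP pose, the force and the opening at its end, in the units of the state.
- bot.observe(): the state, without advancing time (a new reading comes with each control period).
- imaging.grab_frame(name): name is "scene" or "side" or "wrist"; returns a dict with "pixels" (384x512x3 uint8, red, green, blue), "mtx" (3x3 intrinsics, pixels), "cam_to_world" (4x4, takes a point from camera to world coordinates); the wrist camera has in their place "mount" (4x4, takes a point from camera to tool coordinates, whose origin is the TCP and whose axes are the flange's). Camera axes: x right, y down, z forward; pixel columns grow to the right and rows downward; lengths in m; the calibration is good to about 2 mm. The wrist camera is an equidistant fisheye: a pixel r from the principal point sees the ray r / f radians off the axis. A picture is of the moment at which its call begins: read the wrist's pose just before it. There is no depth.
- job.job_done(): hands the job in, once; it reports no verdict.
The state is a dict: "clock": time; "qpos": joint angles; "qd": joint speeds; "joint_efforts": joint torques, N m; "position": TCP position; "tool_rot": TCP orientation; "force": force on the tool from outside, world axes, zero at the start; "moment": the same for the moment, N m; "grip_width": finger opening in m.
Only numpy, scipy, OpenCV 4.12 (cv2) and the standard library are available. Lean on these libraries where they do the work, as an engineer would, in place of code of your own. Each camera call takes 0.05 s, during which the arm holds its last target. There are 200 camera calls.

## Task

Load the lens kit into the grey lane in build order: first the spacer tube right up against the end stop, then the glass lens blank up against the spacer, then the flat retaining ring up against the lens, all lying flat in single file between the rails. Slide the parts along the table by pushing them, without lifting or tipping any of them, and leave the loupe, the resin mount and the ball bearing where they are.

Things in the scene. Friction and masses are not known exactly. Their poses are not given: they have to be found in the camera images.
- lane: Fixed grey painted metal U-shaped lane, no floor: parts slide on the table. Origin on the table at the middle of the end stop's inner face; x points along the lane to the stop, so the lane lies at negative x; y across. Rails 5 mm high, 10 mm wide, 46 mm apart inside, from x = 0 to -124 mm, then 5 mm high wings flaring to the mouth. Stop block 22 mm high, 70 mm wide, 20 mm thick (x = 0 to 20 mm).
- lane_mouth (a point): Middle of the lane's mouth between the tips of the two wings, on the table: 163 mm before the stop face on the lane's middle line; the mouth is 84 mm wide here. The lane stands at the right of the work area, its mouth roughly to the robot's left; place and direction vary.
- spacer: Loose spacer: dark steel open tube, 42 mm outside diameter, 35 mm bore, 30 mm high, standing upright, about 50 g; the tallest of the three round parts. Origin at the centre of its underside, z up. Starts at any of three places on the table, left of the lane.
- lens: Loose lens blank: solid clear, greyish glass disc, 42 mm diameter, 13 mm high at its upright edge and 17 mm at the middle of its slightly domed top, about 40 g. Origin at the centre of its underside, z up. Starts at any of the same three places.
- retainer: Loose retaining ring: dark steel ring, 42 mm outside diameter, 25 mm bore, 13 mm high, two small spanner notches marked on its top face, about 40 g. Origin at the centre of its underside, z up. Starts at any of the same three places.
- loupe: Bystander, to be left alone: black stand loupe, 35 mm diameter, 37 mm high. Origin at the centre of its underside.
- resin_mount: Bystander, to be left alone: plain black resin disc, 30 mm diameter, 15 mm high, with a small paper label on top. Origin at the centre of its underside.
- bearing: Bystander, to be left alone: small bright ball bearing, 26 mm diameter, 8 mm high. Origin at the centre of its underside.

How it is judged:
By the outcome, as a careful person would: the job done as asked, in the order asked, and still so for the second after the job is handed in, with the robot touching nothing.
It also fails if it takes over 69 s, if anything falls off the work surface, if the arm or the gripper's body presses on something with over 40 N, if the wrist force passes 120 N, or if a joint passes its speed limit or range.

## Working session

There is one attempt and no reset: what is moved stays moved. The work goes in short steps, Python scripts to look and compute and a tool call to move; the robot and the scene stay as the last step left them, time stands still between calls to the robot, and variables do not carry over. Pictures are saved under pics/ and viewed, on a budget of 10 in all, crops included, one or two more only if the job needs it, and the job is handed in when it is done.

Besides the shell and the picture viewer there is one more tool, called after "Request:" as name(argument=value, ...) on one line, values as JSON. carry_out: Moves the arm, as the interface text tells. Its arguments: {"type":"object","properties":{"targets":{"type":"array"},"force":{"type":"number"}},"required":["targets"]}

```bash
mkdir -p pics
python3 - <<'E'
from workcell import bot, imaging, job
import cv2,pickle
s=bot.observe(); print(s)
for n in("scene","side"):
    f=imaging.grab_frame(n); pickle.dump(f,open(n+"0.pkl","wb"))
    cv2.imwrite(f"pics/{n}0.png",cv2.resize(f["pixels"][:,:,::-1],(800,600),interpolation=cv2.INTER_CUBIC))
    print(n,f["mtx"],f["cam_to_world"])
E
```

```text
{'clock': 0.0, 'qpos': array([-1.30520459,  0.52203429, -0.03635155,  1.60000887,  0.02120592,
        1.02109884, -0.11281412]), 'qd': array([ 7.27130754e-05,  4.54073591e-06,  1.88187897e-03,  1.54306006e-03,
       -2.27550389e-03, -2.10102154e-03,  1.13243769e-03]), 'joint_efforts': array([-1.25390226e-03, -9.27109909e+01,  1.97912291e+00, -3.69929266e+01,
        1.78381690e-02,  8.03902483e-03, -1.94923011e-06]), 'position': array([0.20591245, 0.58995601, 0.4041124 ]), 'tool_rot': array([-3.14043101e+00,  7.64063547e-05,  2.80580092e+00]), 'force': array([ 0.27140087,  0.4444926 , -0.51371644]), 'moment': array([-0.01075006, -0.01218657, -0.02219929]), 'grip_width': 0.08546340053199267}
scene [[482.92351589   0.         245.02679916]
 [  0.         482.92351589 194.40251045]
 [  0.           0.           1.        ]] [[ 8.87039815e-01 -3.22186266e-01  3.30690757e-01  1.23801289e-01]
 [-4.61692889e-01 -6.18687594e-01  6.35661339e-01 -5.62317735e-01]
 [-2.07084396e-04 -7.16534487e-01 -6.97551637e-01  8.46906473e-01]
 [ 0.00000000e+00  0.00000000e+00  0.00000000e+00  1.00000000e+00]]
side [[438.04868487   0.         250.81876325]
 [  0.         438.04868487 188.73672611]
 [  0.           0.           1.        ]] [[-0.97584146 -0.06711062  0.20791733  0.31149572]
 [-0.2181066   0.35484264 -0.90912937  0.95682011]
 [-0.01276569 -0.93251427 -0.36090743  0.36442095]
 [ 0.          0.          0.          1.        ]]
```

View pics/scene0.png

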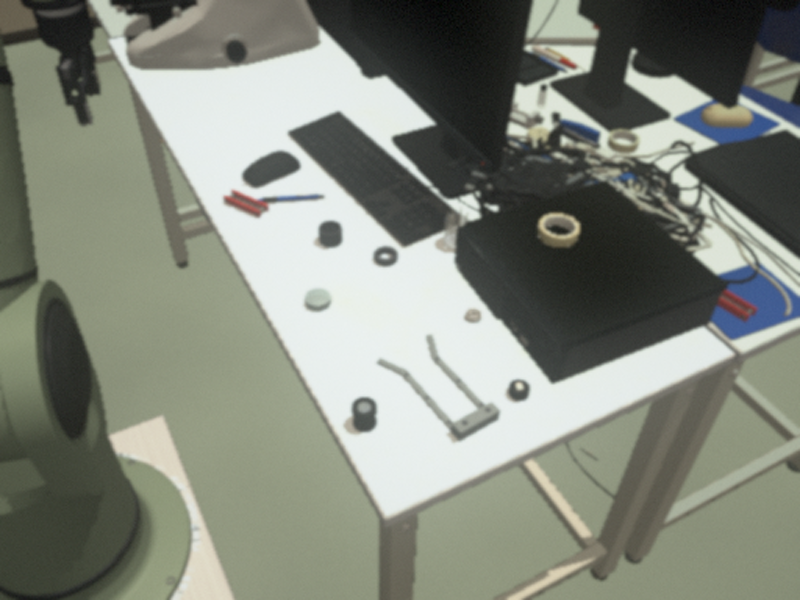

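View pics/side0.png

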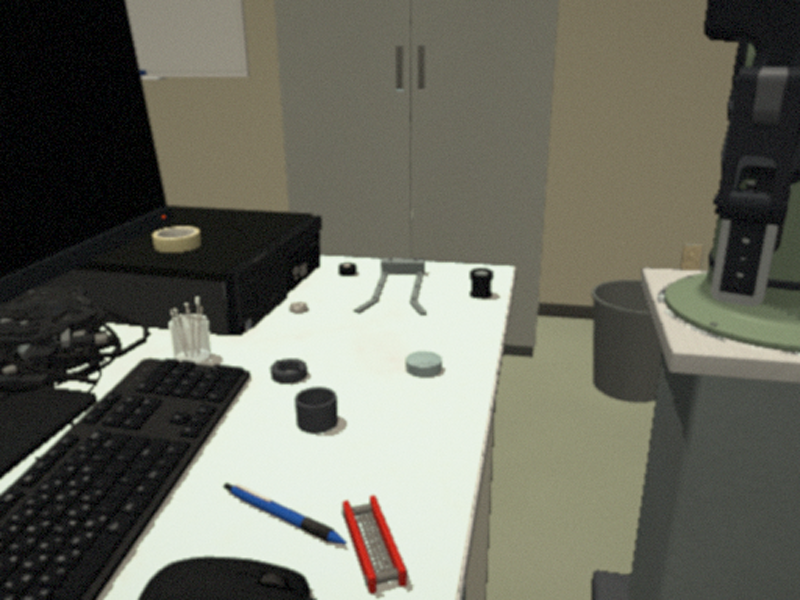

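Scene view (800-px scale): spacer at (330,234), retaining ring (385,256), lens (317,299), bearing (473,315), loupe (364,413), resin mount (518,389). The lane runs from its mouth at about (405,350) to the stop at (474,422). The side view agrees. I'll enlarge the work area next.

```bash
cat > h.py <<'E'
import numpy as np,pickle,cv2
def p2w(f,u,v,z=0.):
    T=f["cam_to_world"]; d=T[:3,:3]@np.linalg.solve(f["mtx"],[u,v,1.]); o=T[:3,3]
    return (o+d*(z-o[2])/d[2])[:2]
def w2p(f,p):
    T=np.linalg.inv(f["cam_to_world"]); q=f["mtx"]@(T[:3,:3]@np.asarray(p,float)+T[:3,3]); return q[:2]/q[2]
E
python3 - <<'E'
import pickle,cv2
f=pickle.load(open("scene0.pkl","rb"))
c=f["pixels"][135:285,185:345,::-1]
cv2.imwrite("pics/crop0.png",cv2.resize(c,(640,600),interpolation=cv2.INTER_CUBIC))
f=pickle.load(open("side0.pkl","rb"))
c=f["pixels"][160:280,165:325,::-1]
cv2.imwrite("pics/crop1.png",cv2.resize(c,(800,600),interpolation=cv2.INTER_CUBIC))
E
```

```text
(no output)
```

View pics/crop0.png

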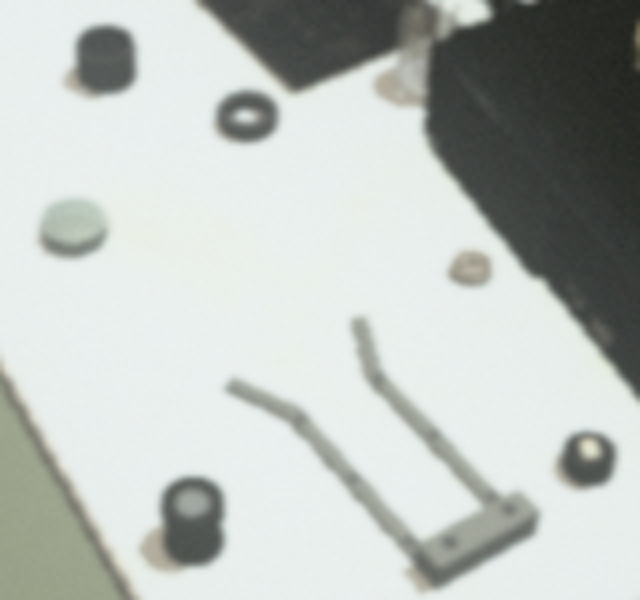

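View pics/crop1.png

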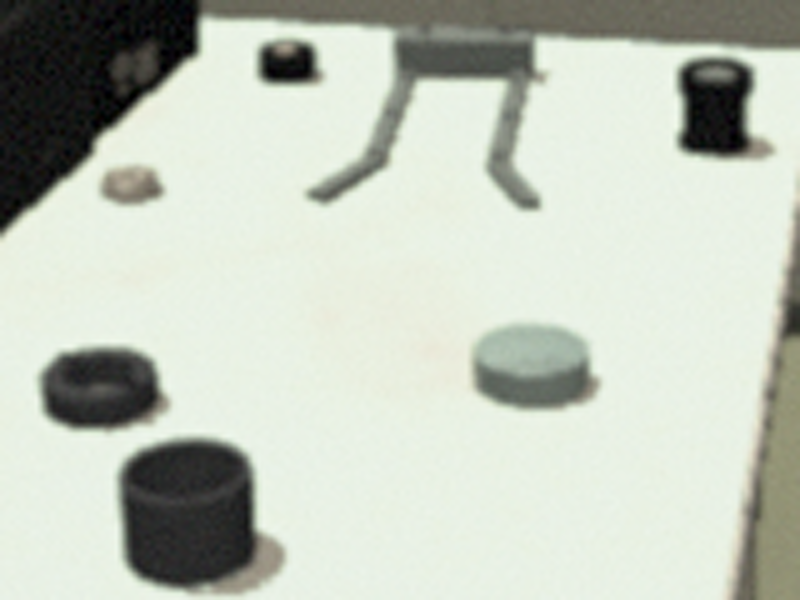

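```bash
cat > fit.py <<'E'
from h import *
from scipy.optimize import least_squares
S=pickle.load(open("scene0.pkl","rb")); D=pickle.load(open("side0.pkl","rb"))
c0=lambda x,y:np.array([185+x/4-.4,135+y/4-.4]); c1=lambda x,y:np.array([165+x/5-.4,160+y/5-.4])
B=dict(spacer=(.042,.03,(77,24,136,94),(121,437,255,585)),retainer=(.042,.013,(216,90,278,142),(42,346,158,427)),
lens=(.042,.013,(40,197,107,256),(473,323,590,407)),loupe=(.035,.037,(162,476,224,565),(679,58,752,154)),
resin=(.03,.015,(560,431,616,488),(258,40,316,83)),bearing=(.026,.008,(450,249,492,287),(102,165,160,204)))
a=np.linspace(0,2*np.pi,73)
def bb(f,x,y,d,h):
    P=np.array([w2p(f,(x+d/2*np.cos(t),y+d/2*np.sin(t),z)) for t in a for z in(0,h)])
    return np.r_[P.min(0),P.max(0)]
for n,(d,h,b0,b1) in B.items():
    t0=np.r_[c0(*b0[:2]),c0(*b0[2:])]; t1=np.r_[c1(*b1[:2]),c1(*b1[2:])]
    r=least_squares(lambda q:np.r_[bb(S,*q,d,h)-t0,bb(D,*q,d,h)-t1],p2w(S,*(t0[:2]+t0[2:])/2,h/2))
    q0=least_squares(lambda q:bb(S,*q,d,h)-t0,r.x).x;q1=least_squares(lambda q:bb(D,*q,d,h)-t1,r.x).x
    print(n,r.x.round(4),q0.round(4),q1.round(4),r.fun.round(1))
L=[(0,(-124,-28,5),(297,417)),(0,(-124,28,5),(373,378)),(0,(-163,-46,5),(230,385)),(0,(-163,46,5),(359,320)),(0,(0,35,22),(520,493)),(0,(20,35,22),(538,514)),(0,(0,-35,22),(415,546)),(0,(20,-35,22),(432,570)),
(1,(-124,28,5),(378,159)),(1,(-124,-28,5),(497,164)),(1,(0,35,0),(399,74)),(1,(0,-35,0),(533,77)),(1,(-163,46,5),(318,194)),(1,(-163,-46,5),(532,203))]
def res(q,cams=(0,1)):
    c,s=np.cos(q[2]),np.sin(q[2]); o=[]
    for k,p,m in L:
        if k not in cams: continue
        x,y,z=np.array(p)/1000
        o+=list(w2p((S,D)[k],(q[0]+c*x-s*y,q[1]+s*x+c*y,z))-(c0,c1)[k](*m))
    return np.array(o)
g=p2w(S,*c0(465,525),.02)
for cams in((0,1),(0,),(1,)):
    r=least_squares(res,[*g,-1.5],args=(cams,)); print("lane",cams,r.x.round(4),r.fun.round(1))
E
python3 fit.py
```

```text
spacer [0.5185 0.3954] [0.518 0.395] [0.5186 0.3954] [-0.5 -0.5  0.7  0.2 -0.6 -0.7  0.8  0.5]
retainer [0.581  0.3072] [0.5799 0.3067] [0.5817 0.3066] [ 0.2 -0.7  0.4  0.2 -0.4 -0.6  0.8  0.8]
lens [0.4344 0.262 ] [0.434  0.2627] [0.4348 0.2608] [ 0.1 -0.2  0.4  0.4  0.1  0.1  0.2  0.5]
loupe [0.3941 0.013 ] [0.3941 0.0133] [0.3943 0.0111] [-0.5 -0.7  0.6  0.8 -0.7 -0.4  0.7  0.9]
resin [ 0.6127 -0.0423] [ 0.6117 -0.0426] [ 0.614  -0.0438] [ 0.1 -0.5  0.5 -0.   0.1 -0.3  0.6  0.7]
bearing [0.6378 0.1187] [0.637  0.1181] [0.6382 0.119 ] [-0.  -0.4  0.3 -0.2 -0.1 -0.1  0.5 -0. ]
lane (0, 1) [ 0.5229 -0.0553 -1.4808] [-0.9 -1.3  0.1 -1.4  0.1 -0.9  0.3 -0.2 -0.3 -0.7  1.   0.3 -0.2  0.3
  1.2  0.9 -0.4 -0.2  0.6 -0.3  0.2  0.5  1.2  0.8  0.6 -1.   0.2 -1.2]
lane (0,) [ 0.5221 -0.0559 -1.4806] [-1.1 -1.  -0.1 -1.2 -0.1 -0.6  0.1  0.1 -0.5 -0.3  0.9  0.7 -0.4  0.6
  1.1  1.2]
lane (1,) [ 0.5241 -0.0532 -1.4735] [-0.8  0.1  0.3 -0.1 -0.5  0.8  0.6  1.   0.3 -0.6  0.  -0.9]
```

```bash
cat >> h.py <<'E'
LO=np.array([.5229,-.0553]); LY=-1.4808; LD=np.array([np.cos(LY),np.sin(LY)])
def lane(s): return LO+s*LD            # point on lane axis, s<0 before stop
def yawpsi(d): return np.arctan2(-d[1],-d[0])  # push along tool -x
def state():
    from workcell import bot
    s=bot.observe(); p=s["position"]
    print("t%.2f"%s["clock"],"pos",p.round(4),"rpy",s["tool_rot"].round(3),"F",s["force"].round(1),"w%.4f"%s["grip_width"]);return [*p,s["tool_rot"][2]]
def rows(cur,wps):
    """wps: (x,y,z,psi,n,jaw); prints rows, simulating rounding"""
    x=np.array(cur[:3],float);psi=cur[3]
    for X,Y,Z,P,n,j in wps:
        x0,p0=x.copy(),psi
        for k in range(1,n+1):
            xt=x0+(np.array([X,Y,Z])-x0)*k/n; pt=p0+((P-p0+np.pi)%(2*np.pi)-np.pi)*k/n
            R=np.array([[np.cos(psi),np.sin(psi),0],[np.sin(psi),-np.cos(psi),0],[0,0,-1]])
            u=(R.T@(xt-x)/.25).round(3); w=round(-(pt-psi)/np.pi,4)
            x=x+R@u*.25; psi-=w*np.pi
            print([u.tolist(),[0,0,w],j],end=",\n")
    print("end",x.round(4),round(psi,3))
E
python3 - <<'E'
from h import *
S=pickle.load(open("scene0.pkl","rb"))
c0=lambda x,y:(185+x/4-.4,135+y/4-.4)
print("kb corner",p2w(S,*c0(295,92),.01),"kb front pt",p2w(S,*c0(195,0),.01),"vial",p2w(S,*c0(400,98)),"box",p2w(S,*c0(428,125),.1),p2w(S,*c0(540,275),0),"table edge",p2w(S,*c0(0,365)),p2w(S,*c0(130,600)))
from workcell import imaging; print(imaging.grab_frame("wrist")["mount"].round(3))
c=state(); p=np.array([.5185,.3954]); d=lane(-.175)-p; d/=np.linalg.norm(d); b=p-.06*d
print(b,yawpsi(d)); rows(c,[(*b,.26,yawpsi(d),8,.28)])
E
```

```text
kb corner [0.61806352 0.30989083] kb front pt [0.60374647 0.43215709] vial [0.68421276 0.28178784] box [0.62000773 0.15324918] [0.67386128 0.09640284] table edge [0.34994813 0.18097963] [ 0.34711661 -0.00529313]
[[-0.001 -0.947 -0.321  0.083]
 [ 1.    -0.001 -0.001 -0.001]
 [ 0.    -0.321  0.947  0.03 ]
 [ 0.     0.     0.     1.   ]]
t0.15 pos [0.2059 0.59   0.4043] rpy [-3.141  0.     2.806] F [ 0.3  0.  -0.1] w0.0851
[0.52095693 0.45534967] 1.5298360029548335
[[-0.171, -0.012, 0.072], [0, 0, np.float64(0.0508)], 0.28],
[[-0.17, 0.016, 0.072], [0, 0, np.float64(0.0507)], 0.28],
[[-0.166, 0.043, 0.072], [0, 0, np.float64(0.0508)], 0.28],
[[-0.158, 0.068, 0.073], [0, 0, np.float64(0.0508)], 0.28],
[[-0.144, 0.092, 0.072], [0, 0, np.float64(0.0507)], 0.28],
[[-0.127, 0.114, 0.072], [0, 0, np.float64(0.0508)], 0.28],
[[-0.108, 0.133, 0.072], [0, 0, np.float64(0.0508)], 0.28],
[[-0.086, 0.149, 0.072], [0, 0, np.float64(0.0507)], 0.28],
end [0.521  0.4553 0.26  ] 1.53
```

Request:
carry_out(targets=[[[-0.171,-0.012,0.072],[0,0,0.0508],0.28],[[-0.17,0.016,0.072],[0,0,0.0508],0.28],[[-0.166,0.043,0.072],[0,0,0.0508],0.28],[[-0.158,0.068,0.072],[0,0,0.0508],0.28],[[-0.144,0.092,0.072],[0,0,0.0508],0.28],[[-0.127,0.114,0.072],[0,0,0.0508],0.28],[[-0.108,0.133,0.072],[0,0,0.0508],0.28],[[-0.086,0.149,0.072],[0,0,0.0508],0.28]], force=20)

```text
clock: 1.15
position: [0.522, 0.4547, 0.2599]
tool_rot: [-3.141, 0.0, 1.524]
force: [-0.8, -0.0, 0.1]
grip_width: 0.0239
```

Request:
carry_out(targets=[[[0,0,0.1],[0,0,0],0.28],[[0,0,0.1],[0,0,0],0.28],[[0,0,0.08],[0,0,0],0.28],[[0,0,0.03],[0,0,0],0.28],[[0,0,0],[0,0,0],0.28]])

```text
clock: 1.78
position: [0.521, 0.4553, 0.1831]
tool_rot: [-3.141, 0.0, 1.529]
force: [0.1, 0.0, 1.1]
grip_width: 0.0237
```

Run:
```python
from h import *
from workcell import imaging
state()
f=imaging.grab_frame("side");a=f["pixels"][225:300,165:285,::-1]
w=imaging.grab_frame("wrist")["pixels"][:,:,::-1]
A=cv2.resize(a,(800,500),interpolation=cv2.INTER_CUBIC)
pickle.dump(f,open("side1.pkl","wb"))
cv2.imwrite("pics/side1.png",A)
cv2.imwrite("pics/wrist1.png",w)
```

```text
t1.77 pos [0.521  0.4553 0.1831] rpy [-3.141  0.     1.529] F [0.1 0.  1.1] w0.0237
```

View pics/wrist1.png

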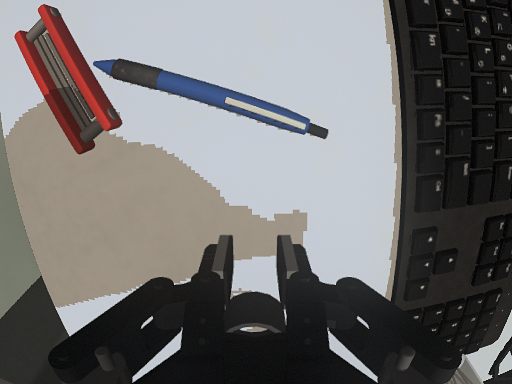

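Wrist view: the spacer is at (255,310), centred between the two pads at (222,255) and (288,255). The keyboard is off to the right. I'll touch the table gently to learn the tip height.

Request:
carry_out(targets=[[[0,0,0.012],[0,0,0],0.28],[[0,0,0.012],[0,0,0],0.28],[[0,0,0.008],[0,0,0],0.28],[[0,0,0],[0,0,0],0.28]])

```text
clock: 2.38
position: [0.5209, 0.4552, 0.175]
tool_rot: [-3.141, 0.0, 1.529]
force: [0.1, 0.0, -0.1]
grip_width: 0.0239
```

Request:
carry_out(targets=[[[0,0,0.008],[0,0,0],0.28],[[0,0,0],[0,0,0],0.28]])

```text
clock: 2.62
position: [0.5211, 0.4553, 0.1735]
tool_rot: [3.141, -0.0, 1.529]
force: [-1.7, -1.2, 5.2]
grip_width: 0.0237
```

Request:
carry_out(targets=[[[0,0,0.006],[0,0,0],0.28],[[0,0,0],[0,0,0],0.28]])

```text
clock: 2.88
position: [0.5212, 0.4553, 0.1734]
tool_rot: [3.141, -0.001, 1.529]
force: [-8.2, -5.5, 26.7]
grip_width: 0.0238
```

Run:
```python
from h import *
c=[.5211,.4553,.1715,1.529]; p=np.array([.5185,.3954]); e=lane(-.175); d=e-p;print(np.linalg.norm(d)); d/=np.linalg.norm(d)
y=yawpsi(d); t=e-.028*d
print(t,y)
rows(c,[(c[0],c[1],.1825,y,1,.28),(*(p-.033*d),.1825,y,2,.28),(*t,.1825,y,20,.28)])
```

```text
0.27664024783435986
[0.50831846 0.1469683 ] 1.5298360029548335
[[0.0, 0.0, -0.044], [0, 0, np.float64(-0.0003)], 0.28],
[[-0.054, -0.0, 0.0], [0, 0, np.float64(0.0)], 0.28],
[[-0.054, -0.001, 0.0], [0, 0, np.float64(0.0)], 0.28],
[[-0.056, 0.0, 0.0], [0, 0, np.float64(0.0)], 0.28],
[[-0.057, 0.0, 0.0], [0, 0, np.float64(0.0)], 0.28],
[[-0.056, 0.0, 0.0], [0, 0, np.float64(0.0)], 0.28],
[[-0.056, 0.0, 0.0], [0, 0, np.float64(0.0)], 0.28],
[[-0.057, 0.0, 0.0], [0, 0, np.float64(0.0)], 0.28],
[[-0.056, 0.0, 0.0], [0, 0, np.float64(0.0)], 0.28],
[[-0.056, 0.0, 0.0], [0, 0, np.float64(0.0)], 0.28],
[[-0.057, 0.0, 0.0], [0, 0, np.float64(0.0)], 0.28],
[[-0.056, 0.0, 0.0], [0, 0, np.float64(0.0)], 0.28],
[[-0.056, 0.0, 0.0], [0, 0, np.float64(0.0)], 0.28],
[[-0.057, 0.0, 0.0], [0, 0, np.float64(0.0)], 0.28],
[[-0.056, 0.0, 0.0], [0, 0, np.float64(0.0)], 0.28],
[[-0.056, 0.0, 0.0], [0, 0, np.float64(0.0)], 0.28],
[[-0.056, 0.0, 0.0], [0, 0, np.float64(0.0)], 0.28],
[[-0.057, 0.0, 0.0], [0, 0, np.float64(0.0)], 0.28],
[[-0.056, 0.0, 0.0], [0, 0, np.float64(0.0)], 0.28],
[[-0.056, 0.0, 0.0], [0, 0, np.float64(0.0)], 0.28],
[[-0.057, 0.0, 0.0], [0, 0, np.float64(0.0)], 0.28],
[[-0.056, 0.0, 0.0], [0, 0, np.float64(0.0)], 0.28],
[[-0.056, 0.0, 0.0], [0, 0, np.float64(0.0)], 0.28],
end [0.5083 0.1471 0.1825] 1.53
```

Request:
carry_out(targets=[[[0,0,-0.044],[0,0,0],0.28],[[-0.04,0,0],[0,0,0],0.28],[[-0.04,0,0],[0,0,0],0.28],[[-0.02,0,0],[0,0,0],0.28],[[-0.02,0,0],[0,0,0],0.28],[[-0.03,0,0],[0,0,0],0.28],[[-0.04,0,0],[0,0,0],0.28],[[-0.05,0,0],[0,0,0],0.28]])

```text
clock: 3.88
position: [0.5184, 0.3945, 0.1827]
tool_rot: [3.142, 0.0, 1.529]
force: [-0.6, -0.9, -0.2]
grip_width: 0.0239
```

Request:
carry_out(targets=[[[-0.06,0,0],[0,0,0],0.28],[[-0.06,0,0],[0,0,0],0.28],[[-0.06,0,0],[0,0,0],0.28],[[-0.06,0,0],[0,0,0],0.28],[[-0.06,0,0],[0,0,0],0.28],[[-0.06,0,0],[0,0,0],0.28],[[-0.06,0,0],[0,0,0],0.28],[[-0.06,0,0],[0,0,0],0.28]])

```text
clock: 4.88
position: [0.5134, 0.2744, 0.1827]
tool_rot: [-3.142, 0.0, 1.529]
force: [-0.6, 0.2, 0.1]
grip_width: 0.0241
```

Request:
carry_out(targets=[[[-0.06,0,0],[0,0,0],0.28],[[-0.06,0,0],[0,0,0],0.28],[[-0.06,0,0],[0,0,0],0.28],[[-0.06,0,0],[0,0,0],0.28],[[-0.06,0,0],[0,0,0],0.28],[[-0.06,0,0],[0,0,0],0.28],[[-0.05,0,0],[0,0,0],0.28],[[-0.04,0,0],[0,0,0],0.28]])

```text
clock: 5.88
position: [0.5088, 0.1622, 0.1827]
tool_rot: [3.142, 0.0, 1.529]
force: [0.3, 0.3, -0.2]
grip_width: 0.024
```

Run:
```python
from h import *
from workcell import imaging
c=state()
f=imaging.grab_frame("scene");a=f["pixels"][135:285,185:345,::-1]
cv2.imwrite("pics/scene2.png",cv2.resize(a,(640,600),interpolation=cv2.INTER_CUBIC))
p=np.array(c[:2])+.028*np.array([-np.cos(c[3]),-np.sin(c[3])]);e=p-LO; print("part s,y",e@LD,e@[-LD[1],LD[0]])
y=yawpsi(LD)
rows(c,[(*(lane(-.15)-.028*LD),.1825,y,3,.28),(*(lane(-.021)-.028*LD),.1825,y,10,.28)])
```

```text
t5.88 pos [0.5088 0.1622 0.1827] rpy [3.142 0.    1.529] F [ 0.3  0.3 -0.2] w0.0240
part s,y -0.19013119792379343 0.001785905372858781
[[-0.054, -0.0, 0.0], [0, 0, np.float64(-0.014)], 0.28],
[[-0.053, -0.003, 0.001], [0, 0, np.float64(-0.014)], 0.28],
[[-0.054, -0.005, -0.0], [0, 0, np.float64(-0.014)], 0.28],
[[-0.052, 0.0, -0.0], [0, 0, np.float64(-0.0)], 0.28],
[[-0.051, 0.0, -0.0], [0, 0, np.float64(-0.0)], 0.28],
[[-0.052, 0.0, -0.0], [0, 0, np.float64(-0.0)], 0.28],
[[-0.051, 0.0, -0.0], [0, 0, np.float64(-0.0)], 0.28],
[[-0.052, 0.0, -0.0], [0, 0, np.float64(-0.0)], 0.28],
[[-0.051, 0.0, -0.0], [0, 0, np.float64(-0.0)], 0.28],
[[-0.052, 0.0, -0.0], [0, 0, np.float64(-0.0)], 0.28],
[[-0.052, 0.0, -0.0], [0, 0, np.float64(-0.0)], 0.28],
[[-0.051, 0.0, -0.0], [0, 0, np.float64(-0.0)], 0.28],
[[-0.052, 0.0, -0.0], [0, 0, np.float64(-0.0)], 0.28],
end [ 0.5184 -0.0066  0.1825] 1.661
```

View pics/scene2.png

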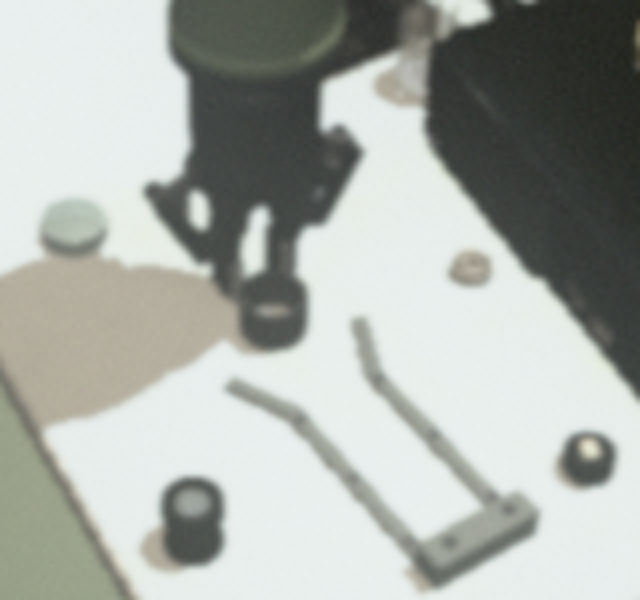

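The view shows the spacer upright between the fingertips at about (273,308), just short of the mouth. I'll push on and line up with the lane.

Request:
carry_out(targets=[[[-0.04,0,0],[0,0,-0.014],0.28],[[-0.054,-0.003,0],[0,0,-0.014],0.28],[[-0.054,-0.005,0],[0,0,-0.014],0.28],[[-0.052,0,0],[0,0,0],0.28],[[-0.052,0,0],[0,0,0],0.28],[[-0.052,0,0],[0,0,0],0.28],[[-0.052,0,0],[0,0,0],0.28],[[-0.052,0,0],[0,0,0],0.28]])

```text
clock: 6.92
position: [0.5129, 0.0604, 0.1827]
tool_rot: [-3.142, 0.0, 1.661]
force: [0.4, 0.4, -0.9]
grip_width: 0.0245
```

Request:
carry_out(targets=[[[-0.052,0,0],[0,0,0],0.28],[[-0.052,0,0],[0,0,0],0.28],[[-0.05,0,0],[0,0,0],0.28],[[-0.04,0,0],[0,0,0],0.28],[[-0.03,0,0],[0,0,0],0.28],[[-0.02,0,0],[0,0,0],0.28],[[0,0,0],[0,0,0],0.28]])

```text
clock: 7.8
position: [0.5184, 0.0003, 0.1827]
tool_rot: [3.142, 0.0, 1.661]
force: [0.3, 0.9, 0.2]
grip_width: 0.0238
```

```bash
cat >> h.py <<'E'
def lanepos(c):
    e=np.array(c[:2])-LO; print("tool s,y mm",(1000*np.array([e@LD,e@[-LD[1],LD[0]]])).round(1),"psi err",round(c[3]-yawpsi(LD),3))
E
python3 -c "
from h import *
lanepos(state())"
```

```text
t7.80 pos [5.184e-01 3.000e-04 1.827e-01] rpy [3.142 0.    1.661] F [0.3 0.9 0.2] w0.0238
tool s,y mm [-55.7   0.5] psi err -0.0
```

Request:
carry_out(targets=[[[-0.008,0,0],[0,0,0],0.28],[[-0.008,0,0],[0,0,0],0.28],[[-0.006,0,0],[0,0,0],0.28],[[0,0,0],[0,0,0],0.28]])

```text
clock: 8.3
position: [0.5188, -0.0041, 0.1827]
tool_rot: [-3.142, -0.001, 1.662]
force: [-0.0, 8.1, 2.5]
grip_width: 0.0238
```

Request:
carry_out(targets=[[[-0.006,0,0],[0,0,0],0.28],[[-0.006,0,0],[0,0,0],0.28],[[0,0,0],[0,0,0],0.28]])

```text
clock: 8.68
position: [0.519, -0.005, 0.1828]
tool_rot: [-3.141, -0.004, 1.664]
force: [-3.4, 22.4, 5.7]
grip_width: 0.0239
```

Force shows the spacer seated: 22 N against the stop, with tool s about -51 mm, so the contact offset is about 30 mm. Now the lens.

Run:
```python
from h import *
c=state();lanepos(c); c=[.519,-.0055,.1825,1.661]
p=np.array([.4344,.262]); e=lane(-.2); d=e-p;print(np.linalg.norm(d)); d/=np.linalg.norm(d)
y=yawpsi(d); b=p-.06*d; q=lane(-.1)
rows(c,[(*(lane(-.08)),.1825,1.661,1,.28),(*lane(-.1),.22,1.661,1,.28),(*b,.22,y,7,.28),(*b,.1805,y,3,.28)]);print(b,y,d)
```

```text
t8.68 pos [ 0.519  -0.005   0.1828] rpy [-3.141 -0.004  1.664] F [-3.4 22.4  5.7] w0.0239
tool s,y mm [-50.5   0.6] psi err 0.003
0.13756309857263485
[[0.12, -0.002, 0.0], [0, 0, -0.0], 0.28],
[[0.08, -0.0, -0.15], [0, 0, -0.0], 0.28],
[[0.159, -0.049, 0.0], [0, 0, np.float64(-0.0204)], 0.28],
[[0.162, -0.039, 0.0], [0, 0, np.float64(-0.0204)], 0.28],
[[0.163, -0.028, 0.0], [0, 0, np.float64(-0.0203)], 0.28],
[[0.166, -0.018, 0.0], [0, 0, np.float64(-0.0204)], 0.28],
[[0.166, -0.007, 0.0], [0, 0, np.float64(-0.0204)], 0.28],
[[0.166, 0.004, 0.0], [0, 0, np.float64(-0.0204)], 0.28],
[[0.166, 0.014, 0.0], [0, 0, np.float64(-0.0203)], 0.28],
[[-0.0, 0.0, 0.053], [0, 0, np.float64(-0.0)], 0.28],
[[-0.0, 0.0, 0.052], [0, 0, np.float64(-0.0)], 0.28],
[[-0.0, 0.0, 0.053], [0, 0, np.float64(-0.0)], 0.28],
end [0.4036 0.3135 0.1805] 2.109
[0.40363956 0.313515  ] 2.1090926457961174 [ 0.51267398 -0.85858336]
```

Request:
carry_out(targets=[[[0.06,0,0],[0,0,0],0.28],[[0.06,-0.002,0],[0,0,0],0.28],[[0.08,0,-0.15],[0,0,0],0.28],[[0.159,-0.049,0],[0,0,-0.0204],0.28],[[0.162,-0.039,0],[0,0,-0.0204],0.28],[[0.163,-0.028,0],[0,0,-0.0204],0.28],[[0.166,-0.018,0],[0,0,-0.0204],0.28],[[0.166,-0.007,0],[0,0,-0.0204],0.28]])

```text
clock: 9.68
position: [0.4342, 0.2356, 0.2202]
tool_rot: [-3.141, 0.0, 1.984]
force: [-0.1, -0.1, 0.2]
grip_width: 0.0237
```

Request:
carry_out(targets=[[[0.166,0.004,0],[0,0,-0.0204],0.28],[[0.166,0.014,0],[0,0,-0.0204],0.28],[[0,0,0],[0,0,0],0.28]])

```text
clock: 10.05
position: [0.4018, 0.3141, 0.22]
tool_rot: [3.142, -0.001, 2.115]
force: [1.1, -0.7, -0.1]
grip_width: 0.0239
```

Run:
```python
from h import *
c=state(); p=np.array([.4344,.262]); e=lane(-.2); d=e-p; d/=np.linalg.norm(d);b=p-.06*d
rows(c,[(*b,.1805,yawpsi(d),4,.28),(*(e-.03*d),.1805,yawpsi(d),12,.28)])
```

```text
t10.05 pos [0.4018 0.3141 0.22  ] rpy [ 3.142e+00 -1.000e-03  2.115e+00] F [ 1.1 -0.7 -0.1] w0.0239
[[-0.001, 0.001, 0.04], [0, 0, np.float64(0.0005)], 0.28],
[[-0.002, 0.002, 0.039], [0, 0, np.float64(0.0005)], 0.28],
[[-0.001, 0.001, 0.04], [0, 0, np.float64(0.0005)], 0.28],
[[-0.002, 0.001, 0.039], [0, 0, np.float64(0.0005)], 0.28],
[[-0.056, 0.0, 0.0], [0, 0, np.float64(-0.0)], 0.28],
[[-0.056, 0.0, 0.0], [0, 0, np.float64(-0.0)], 0.28],
[[-0.055, 0.0, 0.0], [0, 0, np.float64(-0.0)], 0.28],
[[-0.056, 0.0, 0.0], [0, 0, np.float64(-0.0)], 0.28],
[[-0.056, 0.0, 0.0], [0, 0, np.float64(-0.0)], 0.28],
[[-0.056, 0.0, 0.0], [0, 0, np.float64(-0.0)], 0.28],
[[-0.056, 0.0, 0.0], [0, 0, np.float64(-0.0)], 0.28],
[[-0.056, 0.0, 0.0], [0, 0, np.float64(-0.0)], 0.28],
[[-0.055, 0.0, 0.0], [0, 0, np.float64(-0.0)], 0.28],
[[-0.056, 0.0, 0.0], [0, 0, np.float64(-0.0)], 0.28],
[[-0.056, 0.0, 0.0], [0, 0, np.float64(-0.0)], 0.28],
[[-0.056, 0.0, 0.0], [0, 0, np.float64(-0.0)], 0.28],
end [0.4895 0.1696 0.1805] 2.109
```

Request:
carry_out(targets=[[[0,0,0.053],[0,0,0],0.28],[[0,0,0.053],[0,0,0],0.28],[[0,0,0.052],[0,0,0],0.28],[[0,0,0],[0,0,0],0.28],[[-0.04,0,0],[0,0,0],0.28],[[-0.03,0,0],[0,0,0],0.28],[[-0.02,0,0],[0,0,0],0.28],[[-0.02,0,0],[0,0,0],0.28]])

```text
clock: 11.05
position: [0.418, 0.2871, 0.1809]
tool_rot: [3.141, -0.0, 2.109]
force: [0.1, -0.2, 0.1]
grip_width: 0.0242
```

Request:
carry_out(targets=[[[-0.04,0,0],[0,0,0],0.28],[[-0.05,0,0],[0,0,0],0.28],[[-0.06,0,0],[0,0,0],0.28],[[-0.06,0,0],[0,0,0],0.28],[[-0.06,0,0],[0,0,0],0.28],[[-0.06,0,0],[0,0,0],0.28],[[-0.06,0,0],[0,0,0],0.28],[[-0.06,0,0],[0,0,0],0.28]])

```text
clock: 12.05
position: [0.476, 0.19, 0.1807]
tool_rot: [-3.142, 0.0, 2.11]
force: [-1.1, 0.4, -0.2]
grip_width: 0.0238
```

Request:
carry_out(targets=[[[-0.05,0,0],[0,0,0],0.28],[[-0.04,0,0],[0,0,0],0.28],[[-0.02,0,0],[0,0,0],0.28],[[0,0,0],[0,0,0],0.28],[[0,0,0],[0,0,0],0.28]])

```text
clock: 12.68
position: [0.4894, 0.1676, 0.1807]
tool_rot: [-3.142, -0.0, 2.11]
force: [-0.3, 0.1, -0.8]
grip_width: 0.0237
```

Run:
```python
from h import *
from workcell import imaging
c=state(); lanepos(c)
f=imaging.grab_frame("scene");a=f["pixels"][135:285,185:345,::-1]
cv2.imwrite("pics/scene3.png",cv2.resize(a,(640,600),interpolation=cv2.INTER_CUBIC))
y=yawpsi(LD);e=lane(-.2);b=e-.045*LD
R=np.array(c[:2])+.03*np.array([np.cos(c[3]),np.sin(c[3])])
rows(c,[(*R,.1805,c[3],2,.28),(*b,.1805,y,4,.28),(*(lane(-.063)-.036*LD),.1805,y,12,.28)])
```

```text
t12.68 pos [0.4894 0.1676 0.1807] rpy [-3.142 -0.     2.11 ] F [-0.3  0.1 -0.8] w0.0237
tool s,y mm [-225.   -13.3] psi err 0.449
[[0.06, -0.0, 0.0], [0, 0, np.float64(-0.0)], 0.28],
[[0.06, 0.0, 0.001], [0, 0, np.float64(-0.0)], 0.28],
[[-0.018, 0.021, -0.0], [0, 0, np.float64(0.0358)], 0.28],
[[-0.015, 0.022, -0.0], [0, 0, np.float64(0.0357)], 0.28],
[[-0.013, 0.024, -0.0], [0, 0, np.float64(0.0358)], 0.28],
[[-0.01, 0.026, -0.0], [0, 0, np.float64(0.0357)], 0.28],
[[-0.049, -0.0, -0.0], [0, 0, np.float64(0.0)], 0.28],
[[-0.048, -0.0, -0.0], [0, 0, np.float64(0.0)], 0.28],
[[-0.049, -0.0, -0.0], [0, 0, np.float64(0.0)], 0.28],
[[-0.049, -0.0, -0.0], [0, 0, np.float64(0.0)], 0.28],
[[-0.048, -0.0, -0.0], [0, 0, np.float64(0.0)], 0.28],
[[-0.049, -0.0, -0.0], [0, 0, np.float64(0.0)], 0.28],
[[-0.049, -0.0, -0.0], [0, 0, np.float64(0.0)], 0.28],
[[-0.048, -0.0, -0.0], [0, 0, np.float64(0.0)], 0.28],
[[-0.049, -0.0, -0.0], [0, 0, np.float64(0.0)], 0.28],
[[-0.049, -0.0, -0.0], [0, 0, np.float64(0.0)], 0.28],
[[-0.048, -0.0, -0.0], [0, 0, np.float64(0.0)], 0.28],
[[-0.049, -0.0, -0.0], [0, 0, np.float64(0.0)], 0.28],
end [0.5141 0.0433 0.1804] 1.661
```

View pics/scene3.png

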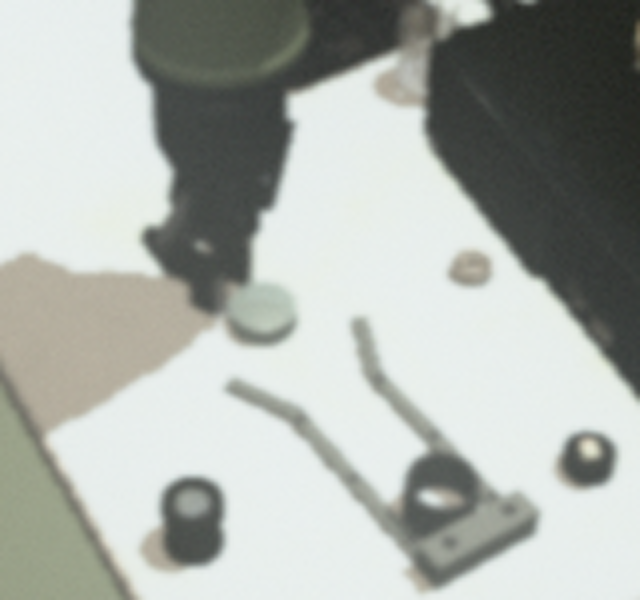

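The spacer is seated against the stop at (440,490) and the lens is in front of the fingers at (262,312), as expected. I'll back off, line up and push along the lane.

Request:
carry_out(targets=[[[0.06,0,0],[0,0,0],0.28],[[0.06,0,0],[0,0,0],0.28],[[-0.018,0.021,0],[0,0,0.0358],0.28],[[-0.015,0.022,0],[0,0,0.0358],0.28],[[-0.013,0.024,0],[0,0,0.0358],0.28],[[-0.01,0.026,0],[0,0,0.0356],0.28],[[0,0,0],[0,0,0],0.28],[[-0.03,0,0],[0,0,0],0.28]])

```text
clock: 13.72
position: [0.5012, 0.1817, 0.1806]
tool_rot: [-3.141, -0.0, 1.665]
force: [0.2, -0.4, -0.4]
grip_width: 0.0239
```

Request:
carry_out(targets=[[[-0.02,0,0],[0,0,0],0.28],[[-0.02,0,0],[0,0,0],0.28],[[-0.03,0,0],[0,0,0],0.28],[[-0.04,0,0],[0,0,0],0.28],[[-0.05,0,0],[0,0,0],0.28],[[-0.06,0,0],[0,0,0],0.28],[[-0.06,0,0],[0,0,0],0.28],[[-0.06,0,0],[0,0,0],0.28]])

```text
clock: 14.72
position: [0.5095, 0.095, 0.1807]
tool_rot: [3.142, 0.0, 1.66]
force: [0.5, 1.1, -0.1]
grip_width: 0.0237
```

Request:
carry_out(targets=[[[-0.05,0,0],[0,0,0],0.28],[[-0.05,0,0],[0,0,0],0.28],[[-0.04,0,0],[0,0,0],0.28],[[-0.03,0,0],[0,0,0],0.28],[[-0.02,0,0],[0,0,0],0.28],[[-0.01,0,0],[0,0,0],0.28],[[0,0,0],[0,0,0],0.28]])

```text
clock: 15.6
position: [0.5139, 0.0464, 0.1807]
tool_rot: [3.142, -0.0, 1.66]
force: [-0.3, -0.4, 0.4]
grip_width: 0.024
```

```bash
python3 -c "
from h import *
lanepos(state())"
```

```text
t15.60 pos [0.5139 0.0464 0.1807] rpy [ 3.142 -0.     1.66 ] F [-0.3 -0.4  0.4] w0.0240
tool s,y mm [-102.1    0.2] psi err -0.0
```

Contact is expected near s = -93 mm, so I'll creep.

Request:
carry_out(targets=[[[-0.01,0,0],[0,0,0],0.28],[[-0.01,0,0],[0,0,0],0.28],[[-0.008,0,0],[0,0,0],0.28],[[0,0,0],[0,0,0],0.28]])

```text
clock: 16.1
position: [0.5146, 0.0392, 0.1807]
tool_rot: [-3.142, 0.0, 1.66]
force: [-0.6, -0.9, -0.6]
grip_width: 0.0242
```

Request:
carry_out(targets=[[[-0.006,0,0],[0,0,0],0.28],[[-0.006,0,0],[0,0,0],0.28],[[0,0,0],[0,0,0],0.28]])

```text
clock: 16.48
position: [0.5148, 0.037, 0.1807]
tool_rot: [-3.142, -0.001, 1.661]
force: [-0.2, 5.8, -0.1]
grip_width: 0.0239
```

Run:
```python
from h import *
c=state();lanepos(c); c=[.5148,.0365,.1807,1.661]
y=np.pi/2
rows(c,[(*(lane(-.12)),.1805,1.661,2,.28),(*lane(-.15),.22,1.661,1,.28),(.5805,.352,.22,y,6,.2),(.5805,.352,.1805,y,4,.2)])
```

```text
t16.48 pos [0.5148 0.037  0.1807] rpy [-3.142e+00 -1.000e-03  1.661e+00] F [-0.2  5.8 -0.1] w0.0239
tool s,y mm [-92.6   0.2] psi err 0.0
[[0.056, -0.0, 0.0], [0, 0, -0.0], 0.28],
[[0.055, -0.001, 0.001], [0, 0, -0.0], 0.28],
[[0.12, 0.0, -0.158], [0, 0, -0.0], 0.28],
[[0.167, 0.063, -0.0], [0, 0, 0.0048], 0.2],
[[0.168, 0.06, -0.0], [0, 0, 0.0048], 0.2],
[[0.169, 0.058, -0.0], [0, 0, 0.0048], 0.2],
[[0.17, 0.055, -0.0], [0, 0, 0.0047], 0.2],
[[0.17, 0.052, -0.0], [0, 0, 0.0048], 0.2],
[[0.171, 0.05, -0.0], [0, 0, 0.0048], 0.2],
[[0.0, 0.0, 0.039], [0, 0, 0.0], 0.2],
[[0.0, 0.0, 0.04], [0, 0, 0.0], 0.2],
[[0.0, 0.0, 0.039], [0, 0, 0.0], 0.2],
[[0.0, 0.0, 0.04], [0, 0, 0.0], 0.2],
end [0.5804 0.3519 0.1804] 1.571
```

Request:
carry_out(targets=[[[0.056,0,0],[0,0,0],0.28],[[0.055,-0.001,0],[0,0,0],0.28],[[0.12,0,-0.158],[0,0,0],0.28],[[0.167,0.063,0],[0,0,0.0048],0.2],[[0.168,0.06,0],[0,0,0.0048],0.2],[[0.169,0.058,0],[0,0,0.0048],0.2],[[0.17,0.055,0],[0,0,0.0048],0.2],[[0.17,0.052,0],[0,0,0.0048],0.2]])

```text
clock: 17.48
position: [0.5683, 0.3115, 0.2202]
tool_rot: [-3.141, 0.0, 1.586]
force: [0.2, -0.8, 1.0]
grip_width: 0.0169
```

Request:
carry_out(targets=[[[0.171,0.05,0],[0,0,0.0048],0.2],[[0,0,0],[0,0,0],0.2],[[0,0,0],[0,0,0],0.2]])

```text
clock: 17.85
position: [0.58, 0.3522, 0.2199]
tool_rot: [-3.141, 0.001, 1.571]
force: [0.6, -0.6, 0.1]
grip_width: 0.0172
```

Run:
```python
from h import *
from workcell import imaging
state()
cv2.imwrite("pics/wrist4.png",imaging.grab_frame("wrist")["pixels"][:,:,::-1])
```

```text
t17.85 pos [0.58   0.3522 0.2199] rpy [-3.141e+00  1.000e-03  1.571e+00] F [ 0.6 -0.6  0.1] w0.0172
```

View pics/wrist4.png

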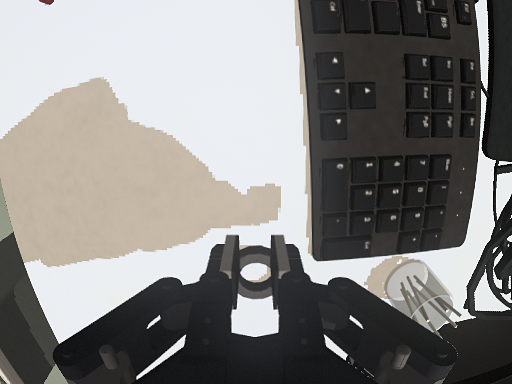

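The ring is between the pads at about (257,275), and the nearest keyboard corner is at (314,260). I'll convert that corner to world coordinates to check clearance before lowering.

Run:
```python
from h import *
from workcell import imaging
from scipy.spatial.transform import Rotation as Ro
c=state(); f=imaging.grab_frame("wrist"); K=f["mtx"];M=f["mount"]; print(K.round(1).tolist())
R=Ro.from_euler("xyz",[-3.141,0.001,1.571]).as_matrix()
def w(u,v,z):
    x=(u-K[0,2])/K[0,0];y=(v-K[1,2])/K[1,1];r=np.hypot(x,y);d=np.array([x/r*np.sin(r),y/r*np.sin(r),np.cos(r)])
    d=R@M[:3,:3]@d;o=R@M[:3,3]+c[:3]
    return (o+d*(z-o[2])/d[2]).round(4)
for u,v,z in((314,260,0),(314,260,.01),(309,180,0),(309,180,.01),(303,180,0),(257,247,.013),(257,298,.013)): print(u,v,z,w(u,v,z))
```

```text
t17.90 pos [0.5803 0.3515 0.2201] rpy [-3.141e+00  1.000e-03  1.570e+00] F [ 0.5 -0.3  1. ] w0.0169
[[297.3, 0.0, 254.5], [0.0, 297.3, 190.3], [0.0, 0.0, 1.0]]
314 260 0 [0.6248 0.3133 0.    ]
314 260 0.01 [0.6224 0.3197 0.01  ]
309 180 0 [0.6164 0.3764 0.    ]
309 180 0.01 [0.6145 0.3795 0.01  ]
303 180 0 [0.6123 0.3764 0.    ]
257 247 0.013 [0.5814 0.3329 0.013 ]
257 298 0.013 [0.5815 0.2879 0.013 ]
```

Request:
carry_out(targets=[[[0,0,0.053],[0,0,0],0.2],[[0,0,0.053],[0,0,0],0.2],[[0,0,0.052],[0,0,0],0.2],[[0,0,0],[0,0,0],0.2],[[-0.02,0,0],[0,0,0],0.2],[[-0.02,0,0],[0,0,0],0.2],[[-0.02,0,0],[0,0,0],0.2],[[-0.03,0,0],[0,0,0],0.2]])

```text
clock: 18.95
position: [0.5807, 0.329, 0.1809]
tool_rot: [3.141, -0.0, 1.57]
force: [0.0, 0.9, 1.0]
grip_width: 0.0172
```

Request:
carry_out(targets=[[[-0.03,0,0],[0,0,0],0.2],[[-0.04,0,0],[0,0,0],0.2],[[-0.04,0,0],[0,0,0],0.2],[[-0.04,0,0],[0,0,0],0.2],[[-0.03,0,0],[0,0,0],0.2],[[-0.01,0,0],[0,0,0],0.2],[[0,0,0],[0,0,0],0.2],[[0,0,0],[0,0,0],0.2]])

```text
clock: 19.95
position: [0.5805, 0.2821, 0.1807]
tool_rot: [-3.142, -0.0, 1.57]
force: [-0.7, -0.2, -0.2]
grip_width: 0.0167
```

Run:
```python
from h import *
from workcell import imaging
c=state()
f=imaging.grab_frame("scene");a=f["pixels"][135:285,185:345,::-1]
cv2.imwrite("pics/scene5.png",cv2.resize(a,(640,600),interpolation=cv2.INTER_CUBIC))
p=np.array([c[0],c[1]-.032]); e=lane(-.2);d=e-p;n=np.linalg.norm(d);d/=n;y=yawpsi(d);b=p-.045*d;print(p,n,b,y)
rows(c,[(c[0],c[1]+.02,.1805,c[3],2,.2),(*b,.1805,y,5,.28),(*(e-.03*d),.1805,y,10,.28)])
```

```text
t19.95 pos [0.5805 0.2821 0.1807] rpy [-3.142 -0.     1.57 ] F [-0.7 -0.2 -0.2] w0.0167
[0.58050907 0.25013141] 0.1303842640330016 [0.60659567 0.28679869] 0.9524331158834866
[[0.04, -0.0, 0.0], [0, 0, np.float64(-0.0)], 0.2],
[[0.04, -0.0, 0.001], [0, 0, np.float64(-0.0)], 0.2],
[[-0.012, 0.021, -0.0], [0, 0, np.float64(0.0393)], 0.28],
[[-0.01, 0.022, -0.0], [0, 0, np.float64(0.0394)], 0.28],
[[-0.007, 0.023, -0.0], [0, 0, np.float64(0.0393)], 0.28],
[[-0.003, 0.024, -0.0], [0, 0, np.float64(0.0393)], 0.28],
[[-0.001, 0.024, -0.0], [0, 0, np.float64(0.0393)], 0.28],
[[-0.058, 0.0, -0.0], [0, 0, np.float64(0.0)], 0.28],
[[-0.058, 0.0, -0.0], [0, 0, np.float64(0.0)], 0.28],
[[-0.059, 0.0, -0.0], [0, 0, np.float64(0.0)], 0.28],
[[-0.058, 0.0, -0.0], [0, 0, np.float64(0.0)], 0.28],
[[-0.058, 0.0, -0.0], [0, 0, np.float64(0.0)], 0.28],
[[-0.058, 0.0, -0.0], [0, 0, np.float64(0.0)], 0.28],
[[-0.058, 0.0, -0.0], [0, 0, np.float64(0.0)], 0.28],
[[-0.058, 0.0, -0.0], [0, 0, np.float64(0.0)], 0.28],
[[-0.059, 0.0, -0.0], [0, 0, np.float64(0.0)], 0.28],
[[-0.058, 0.0, -0.0], [0, 0, np.float64(0.0)], 0.28],
end [0.5222 0.1683 0.1804] 0.953
```

View pics/scene5.png

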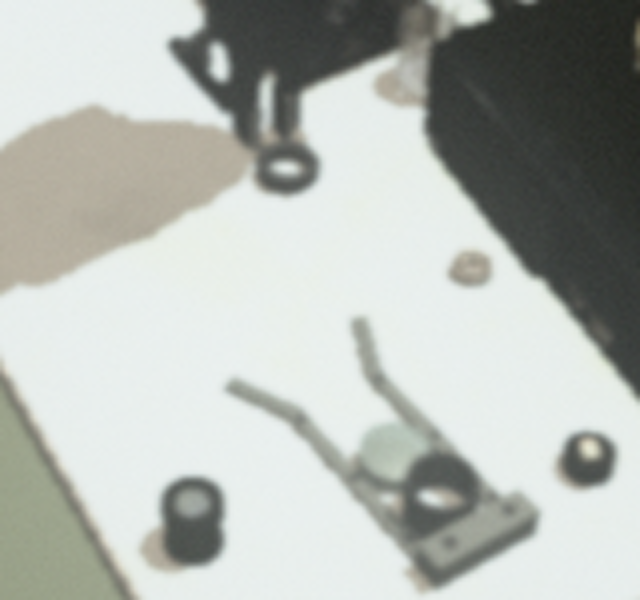

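Ring is at (287,168) in front of the fingers. The lens sits against the spacer at (395,450) in the lane. I'll aim the ring a little nearer the mouth to keep the gripper clear of the vials.

Run:
```python
from h import *
c=[.5805,.2821,.1807,1.57]
p=np.array([.5805,.25]); e=lane(-.182);d=e-p;n=np.linalg.norm(d);d/=n;y=yawpsi(d);b=p-.045*d;print(p,n,b,y)
rows(c,[(c[0],c[1]+.02,.1805,c[3],2,.2),(*b,.1805,y,5,.28),(*(e-.03*d),.1805,y,1,.28)])
```

```text
[0.5805 0.25  ] 0.144411688469307 [0.60354575 0.28865092] 1.033136114920744
[[0.04, -0.0, 0.0], [0, 0, -0.0], 0.2],
[[0.04, -0.0, 0.001], [0, 0, -0.0], 0.2],
[[-0.011, 0.018, -0.0], [0, 0, np.float64(0.0342)], 0.28],
[[-0.008, 0.02, -0.0], [0, 0, np.float64(0.0342)], 0.28],
[[-0.007, 0.02, -0.0], [0, 0, np.float64(0.0341)], 0.28],
[[-0.004, 0.021, -0.0], [0, 0, np.float64(0.0342)], 0.28],
[[-0.002, 0.021, -0.0], [0, 0, np.float64(0.0342)], 0.28],
[[-0.638, 0.0, -0.0], [0, 0, np.float64(-0.0)], 0.28],
end [0.5218 0.1518 0.1804] 1.033
```

Request:
carry_out(targets=[[[0.04,0,0],[0,0,0],0.2],[[0.04,0,0],[0,0,0],0.2],[[-0.011,0.018,0],[0,0,0.0342],0.28],[[-0.008,0.02,0],[0,0,0.0342],0.28],[[-0.007,0.02,0],[0,0,0.0342],0.28],[[-0.004,0.021,0],[0,0,0.0342],0.28],[[-0.002,0.021,0],[0,0,0.0342],0.28],[[0,0,0],[0,0,0],0.28]])

```text
clock: 21.0
position: [0.6036, 0.2892, 0.1805]
tool_rot: [3.141, 0.0, 1.034]
force: [-0.4, 0.8, -0.1]
grip_width: 0.0238
```

Request:
carry_out(targets=[[[-0.02,0,0],[0,0,0],0.28],[[-0.02,0,0],[0,0,0],0.28],[[-0.02,0,0],[0,0,0],0.28],[[-0.03,0,0],[0,0,0],0.28],[[-0.05,0,0],[0,0,0],0.28],[[-0.06,0,0],[0,0,0],0.28],[[-0.06,0,0],[0,0,0],0.28],[[-0.06,0,0],[0,0,0],0.28]])

```text
clock: 22.0
position: [0.562, 0.2187, 0.1808]
tool_rot: [3.142, 0.0, 1.032]
force: [0.5, -0.0, 0.5]
grip_width: 0.024
```

Request:
carry_out(targets=[[[-0.06,0,0],[0,0,0],0.28],[[-0.06,0,0],[0,0,0],0.28],[[-0.06,0,0],[0,0,0],0.28],[[-0.06,0,0],[0,0,0],0.28],[[-0.05,0,0],[0,0,0],0.28],[[-0.028,0,0],[0,0,0],0.28],[[0,0,0],[0,0,0],0.28],[[0,0,0],[0,0,0],0.28]])

```text
clock: 23.0
position: [0.522, 0.1519, 0.1807]
tool_rot: [3.142, -0.0, 1.033]
force: [-0.3, -0.5, 0.1]
grip_width: 0.024
```

Run:
```python
from h import *
from workcell import imaging
c=state(); lanepos(c)
f=imaging.grab_frame("scene");a=f["pixels"][135:285,185:345,::-1]
cv2.imwrite("pics/scene6.png",cv2.resize(a,(640,600),interpolation=cv2.INTER_CUBIC))
y=yawpsi(LD);e=lane(-.18);b=e-.048*LD
R=np.array(c[:2])+.03*np.array([np.cos(c[3]),np.sin(c[3])])
rows(c,[(*R,.1805,c[3],2,.28),(*b,.1805,y,4,.28),(*(lane(-.105)-.034*LD),.1805,y,1,.28)])
```

```text
t23.00 pos [0.522  0.1519 0.1807] rpy [ 3.142 -0.     1.033] F [-0.3 -0.5  0.1] w0.0240
tool s,y mm [-206.4   17.7] psi err -0.628
[[0.06, 0.0, 0.0], [0, 0, np.float64(-0.0)], 0.28],
[[0.06, 0.0, 0.001], [0, 0, np.float64(-0.0)], 0.28],
[[-0.023, -0.027, -0.0], [0, 0, np.float64(-0.05)], 0.28],
[[-0.018, -0.03, -0.0], [0, 0, np.float64(-0.0499)], 0.28],
[[-0.014, -0.033, -0.0], [0, 0, np.float64(-0.05)], 0.28],
[[-0.008, -0.035, -0.0], [0, 0, np.float64(-0.0499)], 0.28],
[[-0.356, 0.0, -0.0], [0, 0, np.float64(-0.0)], 0.28],
end [0.5103 0.0832 0.1804] 1.661
```

View pics/scene6.png

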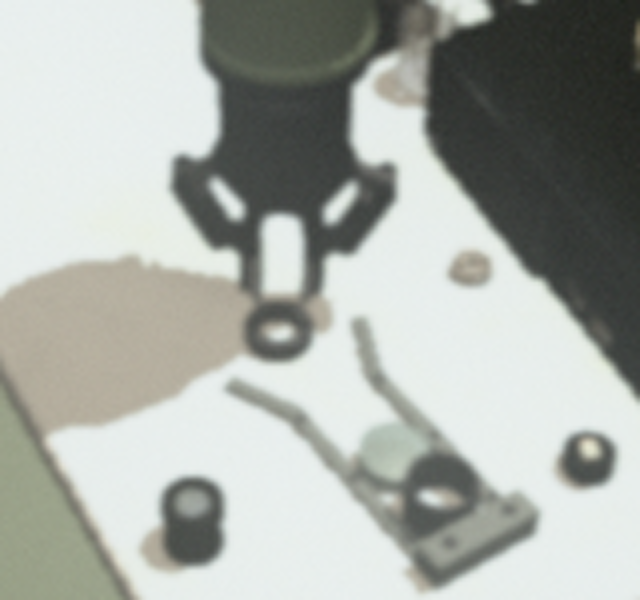

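The ring is at (278,330), at the mouth and between the wings. Now the final alignment and push.

Request:
carry_out(targets=[[[0.06,0,0],[0,0,0],0.28],[[0.06,0,0],[0,0,0],0.28],[[-0.023,-0.027,0],[0,0,-0.05],0.28],[[-0.018,-0.03,0],[0,0,-0.05],0.28],[[-0.014,-0.033,0],[0,0,-0.05],0.28],[[-0.008,-0.035,0],[0,0,-0.05],0.28],[[0,0,0],[0,0,0],0.28],[[-0.03,0,0],[0,0,0],0.28]])

```text
clock: 24.05
position: [0.5034, 0.1647, 0.1807]
tool_rot: [3.141, -0.0, 1.658]
force: [-0.3, -0.6, -0.7]
grip_width: 0.0239
```

Request:
carry_out(targets=[[[-0.03,0,0],[0,0,0],0.28],[[-0.02,0,0],[0,0,0],0.28],[[-0.03,0,0],[0,0,0],0.28],[[-0.05,0,0],[0,0,0],0.28],[[-0.05,0,0],[0,0,0],0.28],[[-0.05,0,0],[0,0,0],0.28],[[-0.04,0,0],[0,0,0],0.28],[[-0.03,0,0],[0,0,0],0.28]])

```text
clock: 25.05
position: [0.5096, 0.0885, 0.1807]
tool_rot: [-3.142, 0.0, 1.661]
force: [0.3, 0.6, -0.5]
grip_width: 0.0237
```

Request:
carry_out(targets=[[[-0.02,0,0],[0,0,0],0.28],[[-0.008,0,0],[0,0,0],0.28],[[-0.006,0,0],[0,0,0],0.28],[[0,0,0],[0,0,0],0.28]])

```text
clock: 25.55
position: [0.5103, 0.0809, 0.1807]
tool_rot: [-3.142, -0.0, 1.661]
force: [-0.3, -0.2, 1.1]
grip_width: 0.0239
```

Request:
carry_out(targets=[[[-0.006,0,0],[0,0,0],0.28],[[-0.006,0,0],[0,0,0],0.28],[[0,0,0],[0,0,0],0.28]])

```text
clock: 25.92
position: [0.5106, 0.0786, 0.1808]
tool_rot: [3.141, -0.001, 1.662]
force: [-0.7, 6.8, 0.4]
grip_width: 0.0239
```

Request:
carry_out(targets=[[[-0.004,0,0],[0,0,0],0.28],[[0,0,0],[0,0,0],0.28]])

```text
clock: 26.18
position: [0.5107, 0.0781, 0.1808]
tool_rot: [3.141, -0.002, 1.662]
force: [-0.9, 9.8, 0.4]
grip_width: 0.0241
```

Request:
carry_out(targets=[[[0.02,0,0],[0,0,0],0.28],[[0.06,0,0],[0,0,0],0.28],[[0.08,0,0],[0,0,0],0.28],[[0.1,0,-0.1],[0,0,0],0.28],[[0.15,0,-0.15],[0,0,0],0.28],[[0.15,0,-0.15],[0,0,0],0.28],[[0,0,0],[0,0,0],0.28],[[0,0,0],[0,0,0],0.28]])

```text
clock: 27.18
position: [0.4977, 0.2163, 0.2803]
tool_rot: [-3.141, 0.0, 1.661]
force: [0.2, 0.2, -0.7]
grip_width: 0.0238
```

Run:
```python
from h import *
from workcell import imaging
state()
A=imaging.grab_frame("scene")["pixels"][205:285,220:345,::-1]
B=imaging.grab_frame("side")["pixels"][155:215,190:320,::-1]
cv2.imwrite("pics/final.png",np.hstack([cv2.resize(A,(400,256),interpolation=cv2.INTER_CUBIC),cv2.resize(B,(400,256),interpolation=cv2.INTER_CUBIC)]))
```

```text
t27.18 pos [0.4977 0.2163 0.2803] rpy [-3.141  0.     1.661] F [ 0.2  0.2 -0.7] w0.0238
```

View pics/final.png

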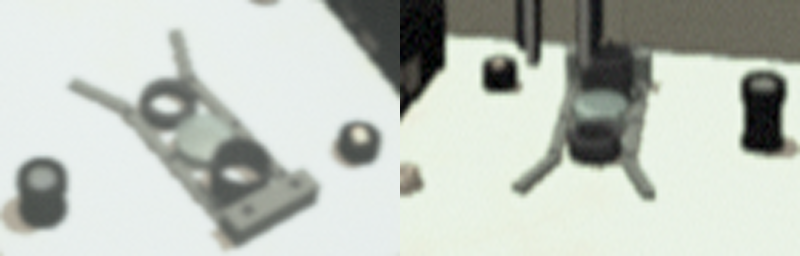

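The last picture shows the ring at (168,103), the lens at (205,137) and the spacer at (243,165), in single file against the stop and lying flat. The bystanders are in place and the arm is clear.

```bash
python3 -c "
from workcell import job
print(job.job_done())"
```

```text
the job is handed in; nothing more can be done
None
```

The lens kit is loaded in the lane in build order: spacer against the end stop, then the lens, then the retaining ring. I handed the job in at about 27 s of the 69 s allowed. Each part was pushed along the table with the part-open fingertips, and nothing was lifted or gripped.

- **Seating:** each push ended on firm contact, at about 22 N for the spacer, 6 N for the lens and 10 N for the ring. The tool stopped at about −50.5, −92.6 and −134 mm along the lane, which matches the 42 mm part diameter.
- **Final pictures:** both camera views show the three parts flat in single file between the rails, the arm clear, and the loupe and resin mount where they started. The bearing is only partly in those views, but it was in place in the picture just before the last push and the arm stayed clear of it. At this resolution a gap of about a millimetre would not show, so the contact between parts rests on the push forces.
- **Disagreement:** the wrist camera put the ring about 3 mm from where the fixed cameras had it. This made no difference to the push.
- **Picture count:** I viewed 11 pictures, one over the budget.

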